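# Ready a spindle for washing and crack open the gummed-up dip tank

## Task

Stand the steel spindle upright, foot down and fully home, in the large bore of the draining block and let go of it. Then take the parts-washing tank's lid by its bar handle, pull it straight up until it breaks free of its sticky gasket, and hold it level over the tank about 35 mm above its shut position to let the fumes out, never letting it jump up by as much as 70 mm. Finish while still holding the lid there in the gripper, with the spindle still in its bore; leave the jar, can and wrench where they are.

Things in the scene. Friction and masses are not known exactly. Their poses are not given: they have to be found in the camera images.
- tank: Parts-washing dip tank, a grey sheet-metal box 200 x 200 x 100 mm high, fixed to the bench. Origin: centre of its underside on the bench; its -x side, with a small drain cock, is the front (towards the robot), z up. Two rubber gasket cords in its mouth grip the lid.
- lid: The tank's loose lid, about 0.5 kg: a grey plate 212 x 212 x 8 mm with a 20 mm deep tapered plug below and a bar handle on top. Origin: centre of the plate's underside, 100 mm above the bench when shut; axes as the tank's. The sticky gasket resists a straight pull up with 7 to 13 N besides the weight, less as it rises, and lets go after about 10 mm.
- lid_grip (a point): Middle of the lid's bar handle (the bar itself is lid_c1): a black bar 100 mm long along the lid's y, 12 x 12 mm in section, on two thin posts at its ends, over the lid's centre. This point lies 43 mm above the lid's origin (143 mm above the bench when shut), 35 mm above the plate's top, with 29 mm free under the bar.
- spindle: Loose round turned-steel spindle, 110 mm tall, 0.25 kg, standing on its foot on the bench. Shank 22 mm in diameter with a bevelled foot up to 70 mm, then a 30 mm collar from 72 to 100 mm, then a short 24 mm end. Origin: centre of the foot; z up along it.
- block: Draining block, aluminium, 70 (its x) x 120 (its y) x 45 mm high, fixed. One large bore and two small 14 mm bores, which stay empty. Origin: centre of its underside.
- block_hole0 (a point): Centre of the mouth of the large bore: 24 mm in diameter with a bevelled rim, 35 mm deep, at the block's top face (45 mm above the bench), 25 mm along the block's +y from its middle. With the spindle home its foot is 35 mm below this point and its top 75 mm above.
- jar: Bystander: clear jar with a metal cap, 60 mm in diameter, 80 mm tall; origin at its foot.
- can: Bystander: metal can with a paper label, 64 mm in diameter, 100 mm tall; origin at its foot.
- wrench: Bystander: steel wrench, 180 mm long, lying flat; origin under its middle.
Things that resemble listed ones, but are neither listed nor needed, are in the scene too. What is shaped like the block but green is not meant.

How it is judged:
By the outcome, as a careful person would: the job done as asked, in the order asked, and still so for the second after the job is handed in, while the arm keeps its last pose, push and grip.
It also fails if it takes over 56 s, if anything falls off the work surface, if the arm or the gripper's body presses on something with over 40 N, if the wrist force passes 120 N, or if a joint passes its speed limit or range.

## Robot

A 6-joint arm with a two-finger parallel gripper is mounted at the origin on the work surface. World frame = base frame: x ahead of the robot, y to its left, z up, the work surface at z = 0. Lengths are in mm, angles in rad, forces in N, time in s.
With the tool pointing down it reaches from about 300 to 775 mm from the base axis. Payload 14.6 kg.
Tool frame: the origin (TCP) lies midway between the tips of the shut fingers; the grasp point (between the pads) lies robot.grasp_offset behind it (robot.grasp_offset is the distance from the TCP to the grasp point, in mm); z points along the fingers, y is the line along which they close (so a half turn about z gives the same grasp; the last joint's range is limited). The gripper opens to 85 mm and grips with 20 to 120 N. Pads are 22 mm wide; open, the fingers measure 114 mm over their backs; the gripper's body (76 mm by 85 mm) begins 54 mm behind the grasp point. The pads swing forward as they close: fully open they stand 13 mm farther back than shut.
Start: joints at [-1.34, 0.3, 1.521, -0, 1.321, -0.067], TCP at [161.373, -525.783, 204.481] pointing down, gripper open.
Joint ranges: [-3.03, 3.03], [-0.79, 2.21], [0.23, 2.52], [-1.04, 4.18], [0, 3.07], [-2.55, 2.55]. Speed limits (rad/s): [2.22, 2.22, 2.57, 3.14, 3.14, 3.14].

## Interface

Orientations are given as a unit quaternion [w, x, y, z].
In Python, from plant import monitor, vision, workorder, robot gives the robot as it stands. The module is installed in compiled form; this text tells all that it offers.
- The arm moves only by the shell command python3 -m jog 'ROWS'. ROWS is JSON, a list of rows, each a list of 5 numbers: the shift along the tool's x, y, z in m, then the turn about the tool's z in rad, then the closure, from 0 (fully open) to 1 (shut). A call has 1 to 12 rows; each row is the pose to reach, as a shift and turn from the pose commanded when the call began, along the tool's axes at that moment; what a row does not reach only later rows make up. A row lasts 1/12 s, in which the tool goes at most 41.7 mm and 7.16 degrees, less where a joint would pass 70% of its speed; a pose out of reach is approached as far as the arm can. A call with a gripper value outside its range is refused whole. The fingers move at their own pace and stop on an object; the grip force is fixed at half the most. Time passes only in rows, so rows that repeat a pose let the fingers close. It gives the time, the measured TCP pose, the force, the opening and the grip force at its end, in the units of the state.
- monitor.sense(): the state, without advancing time (a new reading comes with each control period).
- vision.grab_frame(name): name is "scene" or "top"; returns (picture, depth): 480x640x3 uint8, red, green, blue; 480x640 float32, mm along the optical axis (not along the pixel's ray), 0 where there is no reading.
- vision.camera_info(name): a dict with "intrinsics" (3x3 intrinsics, pixels), "k1" (the pictures are not rectified: a ray, as slopes to the right and down, at radius r is drawn at 1 + k1 r^2 times it, then the intrinsics apply), "extrinsics" (4x4, takes a point from camera to world coordinates). Camera axes: x right, y up, looking along -z (the intrinsics and any distortion apply to the point x, -y, -z); pixel columns grow to the right and rows downward; lengths in mm; the calibration is good to about 2 mm. A picture is of the moment at which its call begins. camera_info takes no time and is no camera call.
- workorder.close_job(): hands the job in; it is judged then, once.
The state is a dict: "time": time; "joint_positions": joint angles; "qd": joint speeds; "joint_torque": joint torques, N m; "ee_pos": TCP position; "tool_rot": TCP orientation; "force": force on the tool from outside, world axes, zero at the start; "torque": the same for the moment, N m; "gripper_width": finger opening in mm; "grip_force": force on a finger pad.
Only numpy, scipy, OpenCV 4.12 (cv2) and the standard library are available. Lean on these libraries where they do the work, as an engineer would, in place of code of your own. Each camera call takes 0.05 s, during which the arm holds its last target. There are 200 camera calls.

## Working session

There is one attempt and no reset: what is moved stays moved. The work goes in short steps, Python scripts to look and compute and a shell command to move; the robot and the scene stay as the last step left them, time stands still between calls to the robot, and variables do not carry over. Pictures are saved under pics/ and viewed, at most 10 in all, crops included, and the job is handed in when it is done.

```bash
mkdir -p pics
cat > h.py <<'E'
import numpy as np, cv2
from plant import monitor, vision, workorder, robot
def grab(n,tag):
    p,d=vision.grab_frame(n); cv2.imwrite(f'pics/{tag}.png',p[:,:,::-1]); np.savez(f'pics/{tag}.npz',p=p,d=d); return p,d
def ray(n,u,v):
    c=vision.camera_info(n);K=np.array(c['intrinsics'],float);k=c['k1']
    s=cv2.undistortPoints(np.array([[[u,v]]],float),K,np.array([k,0,0,0.]))[0,0]
    E=np.array(c['extrinsics'],float); return E[:3,3],E[:3,:3]@np.array([s[0],-s[1],-1.])
def onz(n,u,v,z):
    o,d=ray(n,u,v); return o+d*(z-o[2])/d[2]
def at(n,u,v,dep):
    o,d=ray(n,u,v); return o+d*dep
def cloud(n,dep):
    c=vision.camera_info(n);K=np.array(c['intrinsics'],float);k=c['k1']
    v,u=np.mgrid[:480,:640]; s=cv2.undistortPoints(np.stack([u,v],-1).reshape(-1,1,2).astype(float),K,np.array([k,0,0,0.])).reshape(480,640,2)
    E=np.array(c['extrinsics'],float); d=np.dstack([s[...,0],-s[...,1],-np.ones((480,640))])
    P=(d*dep[...,None])@E[:3,:3].T+E[:3,3]; P[dep==0]=np.nan; return P
E
python3 - <<'E'
from h import *
for n in('scene','top'):
    p,d=grab(n,n+'0'); c=vision.camera_info(n); print(c)
s=monitor.sense();print(s, robot.grasp_offset)
E
```

```text
{'intrinsics': array([[501.05773526,   0.        , 310.88318528],
       [  0.        , 501.05773526, 237.4548787 ],
       [  0.        ,   0.        ,   1.        ]]), 'k1': -0.08872061936114717, 'extrinsics': array([[-5.44768194e-01, -5.14713308e-01,  6.62040652e-01,
         1.39819917e+03],
       [ 8.38585299e-01, -3.32940042e-01,  4.31190937e-01,
         5.23167919e+02],
       [-1.51987124e-03,  7.90076667e-01,  6.13006158e-01,
         8.93275863e+02],
       [ 0.00000000e+00,  0.00000000e+00,  0.00000000e+00,
         1.00000000e+00]])}
{'intrinsics': array([[542.17798391,   0.        , 329.92690639],
       [  0.        , 542.17798391, 237.13013636],
       [  0.        ,   0.        ,   1.        ]]), 'k1': 0.0033899480646106383, 'extrinsics': array([[-2.65846083e-02,  9.94325189e-01, -1.03008145e-01,
         4.67740323e+02],
       [-9.99501749e-01, -2.81931876e-02, -1.41914414e-02,
        -1.21583956e+01],
       [-1.70150356e-02,  1.02579547e-01,  9.94579270e-01,
         1.34906595e+03],
       [ 0.00000000e+00,  0.00000000e+00,  0.00000000e+00,
         1.00000000e+00]])}
{'time': 0.1, 'joint_positions': array([-1.33958101e+00,  3.00412862e-01,  1.52151488e+00, -1.30160599e-05,
        1.32069085e+00, -6.66117130e-02]), 'qd': array([-3.99343132e-04, -1.44142013e-03, -1.17817260e-03, -9.56330518e-04,
       -4.34951503e-05, -6.51627183e-04]), 'joint_torque': array([ 4.29077454e-04, -5.44377995e+01, -3.62369156e+01, -8.74827310e-05,
        3.05828056e-03, -9.72183375e-05]), 'ee_pos': array([ 161.32818771, -525.56334413,  203.98127902]), 'tool_rot': array([-5.10711997e-04,  9.88932487e-01,  1.48365335e-01, -4.84538058e-05]), 'force': array([ 0.60829903, -0.04467427, -0.11431186]), 'torque': array([0.03683489, 0.03767452, 0.011603  ]), 'grip_force': 0.0, 'gripper_width': 85.42431028525469} 18.700000000000003
```

View pics/top0.png

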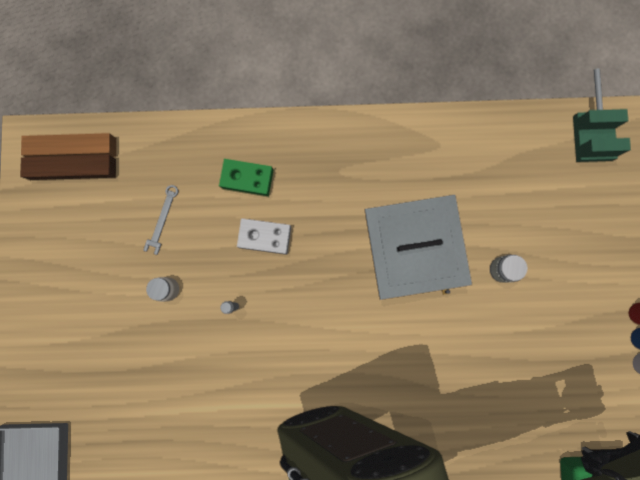

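View pics/scene0.png

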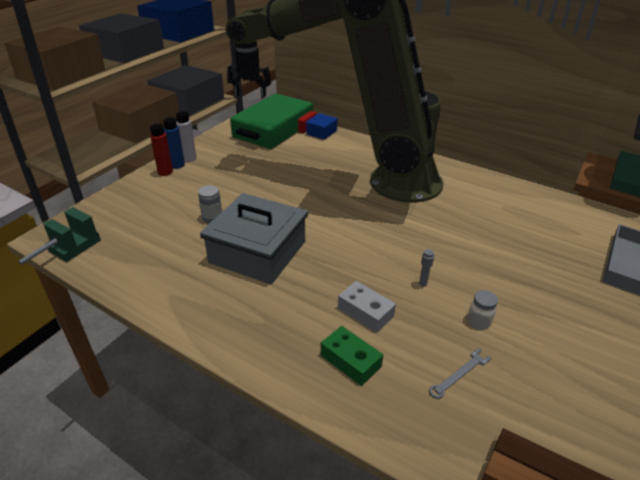

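The top view shows the spindle at (228,307), the silver block at (265,236) with its large bore at (254,235), the green look-alike at (246,177), and the lid with its black bar at (420,245). The wrench is at (162,220), with jar/can at (160,289) and (510,268). Block candidates are silver (265,236) and green (246,177). Silver is the aluminium one, so it is meant. I'll confirm it in a crop.

Run:
```python
from h import *
p,d=[np.load('pics/top0.npz')[k] for k in'pd']; p2,d2=[np.load('pics/scene0.npz')[k] for k in'pd']
a=cv2.resize(p[195:325,140:300],(640,520),interpolation=cv2.INTER_CUBIC); cv2.imwrite('pics/c1.png',a[:,:,::-1])
P=cloud('top',d);P2=cloud('scene',d2)
for n,Q,pp,ctr in(('top',P,p,[(228,307),(265,236)]),('scene',P2,p2,[(427,268),(366,306)])):
    # spindle by depth
    (u,v)=ctr[0]; m=np.zeros((480,640),bool); m[v-22:v+22,u-22:u+22]=1
    s=m&(Q[...,2]>15); q=Q[s]; print(n,'spindle n',len(q),'zmax',q[:,2].max())
    t=Q[s&(Q[...,2]>103)]; print(' top pts mean',len(t),t.mean(0), 'mid range',t.min(0),t.max(0))
    (u,v)=ctr[1]; m[:]=0; m[v-35:v+35,u-40:u+40]=1
    b=m&(abs(Q[...,2]-45)<5)&(pp.astype(int).ptp(2) if 0 else (pp.max(2).astype(int)-pp.min(2)<40)); q=Q[b]
    r=cv2.minAreaRect(q[:,:2].astype(np.float32)); print(n,'block',len(q),r,'z',np.median(q[:,2]))
    mm=b.astype(np.uint8)*255
    cs,h=cv2.findContours(mm,cv2.RETR_CCOMP,cv2.CHAIN_APPROX_NONE)
    for c,hh in zip(cs,h[0]):
        if hh[3]>=0 and cv2.contourArea(c)>8:
            e=cv2.minAreaRect(c); print('  hole px',e, onz(n,*e[0],45))
# lid handle
for n,Q,pp in(('top',P,p),('scene',P2,p2)):
    b=(Q[...,2]>138)&(Q[...,2]<158)&(pp.max(2)<70)&(Q[...,0]>350)&(Q[...,0]<600)&(Q[...,1]>-400)&(Q[...,1]<100)
    q=Q[b]; print(n,'bar',len(q),cv2.minAreaRect(q[:,:2].astype(np.float32)),np.median(q[:,2]))
    b=(abs(Q[...,2]-108)<6)&(Q[...,0]>300)&(Q[...,0]<650)&(Q[...,1]>-320)&(Q[...,1]<50)
    q=Q[b]; print(n,'plate',len(q),cv2.minAreaRect(q[:,:2].astype(np.float32)),np.median(q[:,2]))
```

```text
top spindle n 182 zmax 115.06751393854552
 top pts mean 95 [441.86360434 247.19985316 108.56719086] mid range [429.23862925 233.6379034  103.39754802] [454.09816256 260.35951646 115.06751394]
top block 1190 ((610.6821899414062, 169.75985717773438), (120.59298706054688, 70.61073303222656), 80.8930435180664) z 43.96995487193044
  hole px ((274.5, 242.50001525878906), (8.485280990600586, 8.485280990600586), 45.0) [593.54462393 140.89629608  45.        ]
  hole px ((276.2500305175781, 231.75001525878906), (5.656853675842285, 6.363960266113281), 45.0) [619.60202085 136.22558559  45.        ]
  hole px ((252.50001525878906, 234.50001525878906), (11.31370735168457, 12.727920532226562), 45.0) [614.53541864 194.01524819  45.        ]
scene spindle n 341 zmax 112.80349327165163
 top pts mean 75 [445.71340365 248.84499082 108.85817007] mid range [428.09065035 235.7673749  103.02866057] [457.72861751 260.34354365 112.80349327]
scene block 1066 ((663.1544189453125, 164.2474365234375), (126.28459167480469, 182.31500244140625), 84.53036499023438) z 44.73423957898484
  hole px ((374.5, 305.0), (11.0, 8.0), 0.0) [618.50391768 194.03648646  45.        ]
  hole px ((351.5000305175781, 297.5000305175781), (5.656853675842285, 4.242640495300293), 45.0) [626.00623158 136.02880656  45.        ]
  hole px ((359.0, 291.0), (4.0, 6.0), 90.0) [596.59973084 140.36714412  45.        ]
top bar 218 ((569.4925537109375, -194.2328643798828), (11.286224365234375, 99.22277069091797), 7.903189659118652) 147.2652917767191
top plate 7115 ((563.6804809570312, -194.8116912841797), (200.7763671875, 212.28408813476562), 7.488241672515869) 108.0184743884513
scene bar 178 ((572.99951171875, -193.11776733398438), (15.937015533447266, 99.20030212402344), 9.641267776489258) 147.3539302681899
scene plate 2899 ((562.7640991210938, -195.66452026367188), (198.87315368652344, 214.1788330078125), 6.7634453773498535) 109.72171500535171
```

View pics/c1.png

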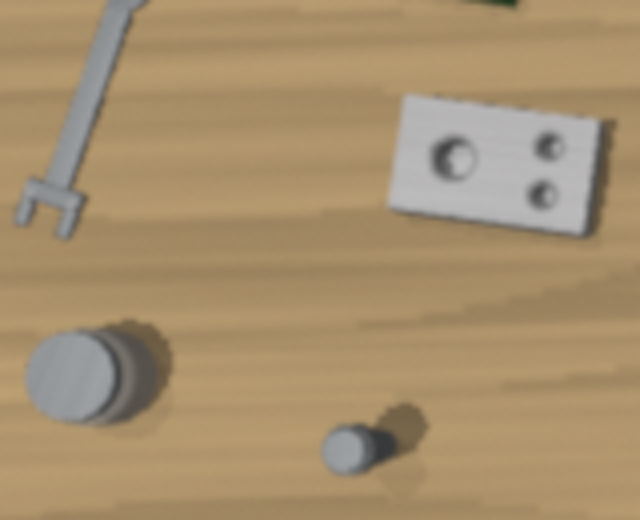

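The crop confirms it: the silver block has one large bore (450,158) and two small ones on the right, and the spindle stands alone at (350,450). The measured heights match the description: spindle 110, block 45, bar 147–149, plate 108. I'm moving towards the spindle.

```bash
python3 -m jog '[[0.02,-0.027,0,-0.11,0],[0.04,-0.054,0,-0.22,0],[0.065,-0.085,0,-0.33,0],[0.09,-0.117,0,-0.44,0],[0.11,-0.148,0,-0.55,0],[0.135,-0.178,0,-0.66,0],[0.16,-0.21,0,-0.77,0],[0.18,-0.24,0,-0.88,0],[0.205,-0.27,0,-0.99,0],[0.23,-0.3,0,-1.1,0],[0.248,-0.328,0,-1.21,0],[0.248,-0.328,0,-1.273,0]]'
python3 -c "
from h import *
s=monitor.sense();print(s['ee_pos'],s['tool_rot'],s['joint_positions'])"
```

```text
time: 1.1
ee_pos: [303.0, -135.3, 204.5]
tool_rot: [-0.0, 0.703, 0.711, 0.0]
force: [0.2, -0.5, -0.3]
gripper_width: 85.6
grip_force: 0.0
[ 303.04381717 -135.26989499  204.46468657] [-9.27098150e-05  7.03165064e-01  7.11026517e-01  4.19666755e-04] [-5.31050269e-01 -2.14399251e-01  2.05720060e+00  8.91947150e-04
  1.29876445e+00 -5.42407745e-01]
```

```bash
python3 -m jog '[[0.035,0.013,0,0.01,0],[0.07,0.026,0,0.01,0],[0.105,0.039,0,0.01,0],[0.14,0.052,0,0.01,0],[0.18,0.066,0,0.01,0],[0.22,0.08,0,0.01,0],[0.26,0.095,0,0.01,0],[0.3,0.11,0,0.01,0],[0.34,0.125,0,0.01,0],[0.37,0.135,0,0.01,0],[0.383,0.14,0,0.01,0],[0.383,0.14,0,0.01,0]]'
python3 - <<'E'
from h import *
# finer spindle position: refit circle of top-view spindle end from depth-labelled pixels
for n,(u,v) in(('top',(228,307)),('scene',(427,255))):
    z=np.load(f'pics/{n}0.npz'); Q=cloud(n,z['d'])
    m=np.zeros((480,640),np.uint8); m[v-22:v+25,u-22:u+22]=1
    m&=(Q[...,2]>100).astype(np.uint8); c=max(cv2.findContours(m,0,1)[0],key=cv2.contourArea)
    (a,b),r=cv2.minEnclosingCircle(c); print(n,(a,b),r,onz(n,a,b,110))
s=monitor.sense();print(s['ee_pos'],s['tool_rot'])
E
```

```text
time: 2.1
ee_pos: [442.3, 246.0, 203.6]
tool_rot: [-0.0, 0.71, 0.705, -0.001]
force: [0.1, -0.8, -0.4]
gripper_width: 85.5
grip_force: 0.0
top (226.0, 307.3333435058594) 6.411885738372803 [442.30466267 246.10848588 110.        ]
scene (428.0762634277344, 254.58474731445312) 6.090551376342773 [453.61976315 250.9194445  110.        ]
[442.33829852 246.00160755 203.56020009] [-3.49614790e-04  7.09652407e-01  7.04551621e-01 -5.93993326e-04]
```

```bash
python3 -m jog '[[0.001,0.001,0.03,0.0,0],[0.001,0.001,0.06,0.0,0],[0.001,0.001,0.09,0.0,0],[0.001,0.001,0.115,0.0,0],[0.001,0.001,0.13,0.0,0],[0.001,0.001,0.14,0.0,0],[0.001,0.001,0.141,0.0,0],[0.001,0.001,0.141,0.0,0.2]]' && python3 -m jog '[[0,0,0,0,0.3],[0,0,0,0,0.45],[0,0,0,0,0.6],[0,0,0,0,0.75],[0,0,0,0,1],[0,0,0,0,1],[0,0,0,0,1],[0,0,0,0,1]]'
```

```text
time: 2.77
ee_pos: [443.3, 244.3, 63.8]
tool_rot: [-0.0, 0.711, 0.703, -0.0]
force: [0.3, -0.1, 0.8]
gripper_width: 75.4
grip_force: 0.0
time: 3.43
ee_pos: [443.8, 244.9, 64.5]
tool_rot: [0.0, 0.711, 0.704, 0.001]
force: [-1.5, -0.4, 6.6]
gripper_width: 26.9
grip_force: 58.7
```

Run:
```python
from h import *
p,d=grab('scene','s1'); p2,d2=grab('top','t1')
s=monitor.sense();print({k:s[k] for k in('ee_pos','force','gripper_width','grip_force')})
a=cv2.resize(p[190:310,370:490],(560,560),interpolation=cv2.INTER_CUBIC); cv2.imwrite('pics/c2.png',a[:,:,::-1])
```

```text
{'ee_pos': array([443.77703931, 244.8552414 ,  64.52601163]), 'force': array([-0.35091394,  0.04160045,  6.62728757]), 'gripper_width': 26.938491456817864, 'grip_force': 58.71769890101859}
```

View pics/c2.png

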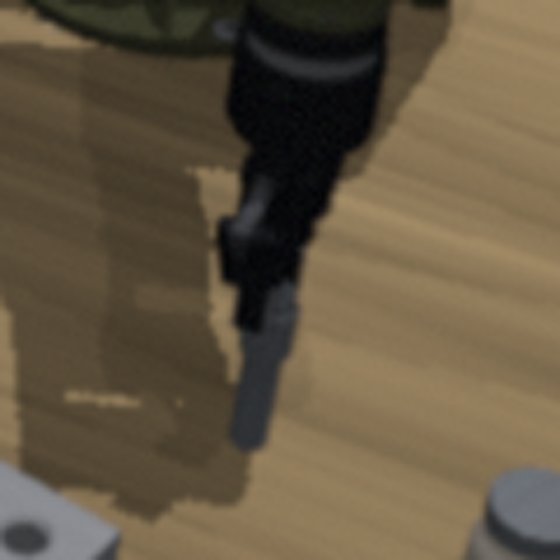

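The gripper holds the spindle near its top, but it seems to lean or sit off-centre to the right (foot at (248,440), collar at (285,290) in the crop). I'll measure the axis.

Run:
```python
from h import *
for f in('scene0','scene1'):
    z=np.load('pics/s1.npz' if f=='scene1' else 'pics/scene0.npz'); Q=cloud('scene',z['d']); p=z['p'].astype(int)
    m=np.zeros((480,640),bool); m[225:292,405:450]=1
    m&=(abs(Q[...,0]-445)<45)&(abs(Q[...,1]-247)<45)
    for lo,hi in((8,20),(20,32),(32,45),(45,57),(57,69),(73,86),(86,99),(101,125)):
        q=Q[m&(Q[...,2]>lo)&(Q[...,2]<hi)]
        if len(q): print(f,lo,hi,len(q),q.mean(0).round(1),q.min(0).round(),q.max(0).round())
z=np.load('pics/t1.npz'); Q=cloud('top',z['d'])
m=(abs(Q[...,0]-445)<60)&(abs(Q[...,1]-247)<40)&(Q[...,2]>15)
q=Q[m]; print('top',len(q),np.histogram(q[:,2],8))
p=z['p']; a=cv2.resize(p[265:345,185:265],(480,480),interpolation=cv2.INTER_CUBIC)
s=np.load('pics/s1.npz')['p'];b=cv2.resize(s[215:295,390:470],(480,480),interpolation=cv2.INTER_CUBIC)
o=np.hstack([a,b])[:,:]; o=cv2.resize(o,(800,400)); o=np.clip(o.astype(float)*2.2,0,255).astype(np.uint8)
cv2.imwrite('pics/c3.png',o[:,:,::-1])
```

```text
scene0 8 20 31 [451.4 251.3  13.5] [444. 239.   8.] [458. 260.  20.]
scene0 20 32 30 [450.3 250.2  25.7] [442. 239.  20.] [459. 259.  32.]
scene0 32 45 34 [451.3 251.   38.2] [443. 239.  32.] [457. 260.  45.]
scene0 45 57 32 [451.7 250.2  51.6] [444. 239.  45.] [458. 259.  57.]
scene0 57 69 28 [451.3 251.5  62.9] [441. 240.  57.] [455. 260.  69.]
scene0 73 86 48 [453.7 251.2  78.9] [436. 235.  73.] [460. 263.  86.]
scene0 86 99 55 [453.9 251.7  92.9] [439. 236.  86.] [461. 264.  99.]
scene0 101 125 87 [446.6 248.8 107.9] [428. 236. 101.] [458. 260. 113.]
scene1 8 20 29 [450.8 250.7  13.5] [443. 238.   9.] [457. 260.  20.]
scene1 20 32 30 [450.4 250.2  25.3] [440. 239.  20.] [456. 260.  31.]
scene1 32 45 33 [451.9 250.3  38.5] [444. 238.  33.] [457. 260.  45.]
scene1 45 57 32 [451.4 250.7  50.8] [439. 238.  45.] [458. 259.  57.]
scene1 57 69 30 [452.3 251.1  62.5] [443. 241.  57.] [458. 259.  68.]
scene1 73 86 53 [455.  252.1  79.8] [438. 236.  73.] [462. 264.  86.]
scene1 86 99 30 [457.6 254.1  93.9] [446. 234.  87.] [468. 263.  99.]
scene1 101 125 125 [455.5 249.9 111.7] [422. 233. 101.] [475. 262. 125.]
top 2345 (array([   1,    0,   13,   34,   25,   52, 1932,  288]), array([ 16.04041968,  70.44900242, 124.85758516, 179.2661679 ,
       233.67475063, 288.08333337, 342.49191611, 396.90049884,
       451.30908158]))
```

View pics/c3.png

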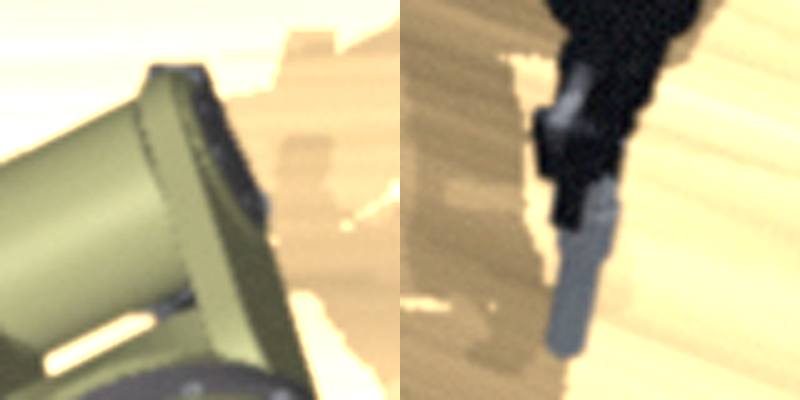

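The spindle still stands upright, with its axis at about (444,246), which matches the gripper. I'll lift it and check the hold.

```bash
python3 -m jog '[[0,0,-0.01,0,1],[0,0,-0.025,0,1],[0,0,-0.045,0,1],[0,0,-0.07,0,1],[0,0,-0.08,0,1],[0,0,-0.08,0,1],[0,0,-0.08,0,1]]'
python3 - <<'E'
from h import *
p,d=grab('scene','s2');s=monitor.sense();print({k:s[k] for k in('ee_pos','tool_rot','force','torque','gripper_width','grip_force')})
b=cv2.resize(p[150:310,350:510],(600,600),interpolation=cv2.INTER_CUBIC)
cv2.imwrite('pics/c4.png',np.clip(b[:,:,::-1].astype(float)*2,0,255).astype(np.uint8))
Q=cloud('scene',d)
m=np.zeros((480,640),bool); m[170:292,395:460]=1
m&=(abs(Q[...,0]-445)<45)&(abs(Q[...,1]-247)<45)
for lo in range(75,170,10):
    q=Q[m&(Q[...,2]>lo)&(Q[...,2]<lo+10)]
    if len(q): print(lo,len(q),q.mean(0).round(1),q.min(0).round(),q.max(0).round())
E
```

```text
time: 4.12
ee_pos: [443.1, 244.5, 143.2]
tool_rot: [0.0, 0.711, 0.704, 0.0]
force: [-0.3, -0.4, -2.5]
gripper_width: 26.7
grip_force: 59.6
{'ee_pos': array([442.7480223 , 244.32743668, 142.43616648]), 'tool_rot': array([-2.28647870e-04,  7.10616233e-01,  7.03579493e-01, -6.44092527e-04]), 'force': array([-0.26214418,  0.00630837, -2.38746083]), 'torque': array([ 0.030204  , -0.0187882 , -0.02089487]), 'gripper_width': 26.983197860368197, 'grip_force': 59.55333015372162}
75 13 [448.4 249.9  82.6] [441. 238.  79.] [454. 258.  85.]
85 24 [450.9 251.3  90.7] [442. 241.  85.] [455. 259.  95.]
95 30 [450.9 249.2 100.1] [442. 238.  95.] [457. 259. 105.]
105 23 [451.  251.5 109.6] [440. 242. 106.] [457. 259. 115.]
115 33 [451.  250.2 119.6] [437. 238. 115.] [457. 259. 125.]
125 31 [451.5 250.8 130.3] [441. 241. 125.] [457. 259. 135.]
135 27 [451.6 249.3 140.2] [446. 238. 135.] [456. 260. 144.]
145 27 [453.7 251.1 151.1] [445. 234. 145.] [460. 262. 155.]
155 40 [453.9 252.  160. ] [437. 235. 155.] [460. 264. 165.]
165 30 [456.1 254.  170.4] [445. 235. 166.] [464. 264. 173.]
```

View pics/c4.png

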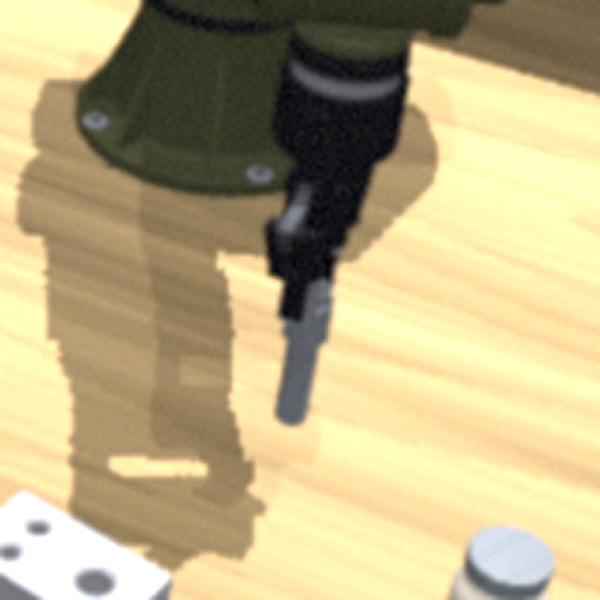

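```bash
python3 -m jog '[[-0.01,0.034,0,0,1],[-0.02,0.068,0,0,1],[-0.03,0.102,0,0,1],[-0.04,0.135,0,0,1],[-0.046,0.16,0,0,1],[-0.05,0.173,0,0,1],[-0.05,0.173,0,0,1],[-0.05,0.173,0,0,1],[-0.05,0.173,0,0,1]]'
python3 - <<'E'
from h import *
p,d=grab('scene','s3');s=monitor.sense();print({k:s[k] for k in('ee_pos','tool_rot','force','gripper_width')})
z0=np.load('pics/scene0.npz');zt=np.load('pics/top0.npz')
for n,z in(('scene',z0),('top',zt)):
    Q=cloud(n,z['d']);pp=z['p'].astype(int)
    b=(abs(Q[...,2]-45)<4)&(Q[...,0]>560)&(Q[...,0]<662)&(Q[...,1]>95)&(Q[...,1]<245)&(pp.max(2)-pp.min(2)<40)
    m=cv2.morphologyEx(b.astype(np.uint8),cv2.MORPH_CLOSE,np.ones((15,15)))
    c=max(cv2.findContours(m,0,1)[0],key=cv2.contourArea)[:,0]
    W=np.array([onz(n,*x,45) for x in c.astype(float)],np.float32)[:,:2]
    r=cv2.minAreaRect(W); print(n,r)
Q=cloud('scene',d)
m=(abs(Q[...,0]-620)<40)&(abs(Q[...,1]-195)<40)&(Q[...,2]>75)
for lo in range(75,145,14):
    q=Q[m&(Q[...,2]>lo)&(Q[...,2]<lo+14)]; print(lo,len(q),q.mean(0).round(1),q.min(0).round(),q.max(0).round())
b=cv2.resize(p[200:340,300:440],(600,600),interpolation=cv2.INTER_CUBIC)
cv2.imwrite('pics/c5.png',np.clip(b[:,:,::-1].astype(float)*1.3,0,255).astype(np.uint8))
E
```

```text
time: 4.92
ee_pos: [614.8, 193.0, 142.2]
tool_rot: [-0.001, 0.711, 0.704, -0.001]
force: [-0.9, -0.9, -1.5]
gripper_width: 27.0
grip_force: 59.8
{'ee_pos': array([614.81152869, 193.15708487, 142.71643016]), 'tool_rot': array([-3.99968322e-04,  7.10416385e-01,  7.03781248e-01, -5.95588421e-04]), 'force': array([ 0.34712194,  0.98720233, -3.29967165]), 'gripper_width': 27.02637888815962}Traceback (most recent call last):
  File "<stdin>", line 10, in <module>
cv2.error: OpenCV(4.12.0) /io/opencv/modules/imgproc/src/convhull.cpp:143: error: (-215:Assertion failed) total >= 0 && (depth == CV_32F || depth == CV_32S) in function 'convexHull'
```

Run:
```python
from h import *
z=np.load('pics/s3.npz');p,d=z['p'],z['d']
z0=np.load('pics/scene0.npz');zt=np.load('pics/top0.npz')
for n,z in(('scene',z0),('top',zt)):
    Q=cloud(n,z['d']);pp=z['p'].astype(int)
    b=(abs(Q[...,2]-45)<4)&(Q[...,0]>560)&(Q[...,0]<662)&(Q[...,1]>95)&(Q[...,1]<245)&(pp.max(2)-pp.min(2)<40)
    m=cv2.morphologyEx(b.astype(np.uint8),cv2.MORPH_CLOSE,np.ones((15,15)))
    c=max(cv2.findContours(m,0,1)[0],key=cv2.contourArea)[:,0]
    W=np.array([onz(n,*x,45)[:2] for x in c.astype(float)]).astype(np.float32)
    r=cv2.minAreaRect(W); print(n,r)
Q=cloud('scene',d)
m=(abs(Q[...,0]-620)<40)&(abs(Q[...,1]-195)<40)&(Q[...,2]>75)
for lo in range(75,145,14):
    q=Q[m&(Q[...,2]>lo)&(Q[...,2]<lo+14)]; print(lo,len(q),q.mean(0).round(1),q.min(0).round(),q.max(0).round())
b=cv2.resize(p[200:340,300:440],(600,600),interpolation=cv2.INTER_CUBIC)
cv2.imwrite('pics/c5.png',np.clip(b[:,:,::-1].astype(float)*1.3,0,255).astype(np.uint8))
```

```text
scene ((614.71728515625, 169.36810302734375), (123.1356201171875, 74.57698059082031), 80.66946411132812)
top ((610.4097900390625, 169.48233032226562), (120.0452651977539, 70.38522338867188), 80.72293090820312)
75 24 [622.3 198.6  85. ] [610. 187.  81.] [628. 207.  89.]
89 47 [622.1 199.2  95.9] [612. 185.  89.] [628. 208. 103.]
103 41 [622.8 199.1 110.6] [610. 188. 103.] [629. 207. 117.]
117 49 [622.7 198.8 124.6] [615. 186. 117.] [628. 207. 131.]
131 37 [622.9 199.3 138.1] [611. 186. 132.] [628. 207. 145.]
```

View pics/c5.png

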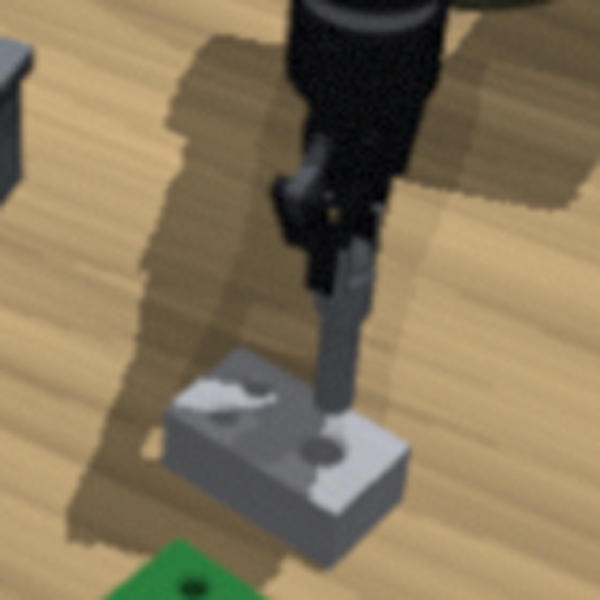

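The crop shows the spindle foot at about (335,400), above and behind the bore mouth at (323,452). I'll compare the bearings of the spindle axis and the bore from the scene camera for the lateral error. The top view gives the other direction.

Run:
```python
from h import *
def bear(n,u,v):
    o,d=ray(n,u,v); return np.arctan2(d[1],d[0])
def axis(f,c,zlo,zhi):
    d=np.load(f)['d']; Q=cloud('scene',d)
    m=(abs(Q[...,0]-c[0])<30)&(abs(Q[...,1]-c[1])<30)&(Q[...,2]>zlo)&(Q[...,2]<zhi)
    B=[]
    for v in np.unique(np.where(m)[0]):
        u=np.where(m[v])[0]
        if 8<=u.max()-u.min()<14: B.append(bear('scene',(u.min()+u.max())/2,v))
    return np.array(B)
D=np.hypot(1398-615,523-194)
a=axis('pics/s3.npz',(620,198),84,140); print('spindle s3',a.mean(),a.std()*D,len(a))
a0=axis('pics/scene0.npz',(448,249),8,66);a2=axis('pics/s2.npz',(448,249),85,140)
print('spindle before/lifted, lateral mm', (a2.mean()-a0.mean())*994, len(a0),len(a2))
# hole by intensity in undisturbed view, sub-pixel contour
for n,(u,v),r in(('scene',(374,305),9),('top',(253,235),10)):
    g=cv2.cvtColor(np.load(f'pics/{n}0.npz')['p'],cv2.COLOR_RGB2GRAY)
    k=8; w=cv2.resize(g[v-r:v+r+1,u-r:u+r+1],None,fx=k,fy=k,interpolation=cv2.INTER_CUBIC)
    t=np.percentile(w,85)*.8; m=(w<t).astype(np.uint8)
    nl,L,S,C=cv2.connectedComponentsWithStats(m); i=1+np.argmax(S[1:,4])
    cc=max(cv2.findContours((L==i).astype(np.uint8),0,1)[0],key=cv2.contourArea); e=cv2.fitEllipse(cv2.convexHull(cc))
    px=(e[0][0]+.5)/k-.5+u-r,(e[0][1]+.5)/k-.5+v-r
    print(n,'hole',px,np.array(e[1])/k,onz(n,*px,45))
    if n=='scene': print('lateral err hole-spindle mm',(bear(n,*px)-a.mean())*D)
print('lat dir', [-329/D*-1*-1, 783/D])
```

```text
spindle s3 -2.745573120634324 0.46649836433151765 18
spindle before/lifted, lateral mm 0.06960470891568171 12 13
scene hole (374.8936653137207, 304.86206436157227) [ 7.90330219 11.25657558] [617.59677557 194.61034078  45.        ]
lateral err hole-spindle mm 2.0175140659538764
top hole (252.5244951248169, 234.10454559326172) [11.22137833 11.54358864] [615.49856996 193.94425874  45.        ]
lat dir [np.float64(-0.38737260178459576), np.float64(0.9219232437609072)]
```

```bash
python3 -m jog '[[-0.0015,0.0015,0,0,1],[-0.0015,0.0015,0.012,0,1],[-0.0015,0.0015,0.024,0,1],[-0.0015,0.0015,0.03,0,1],[-0.0015,0.0015,0.033,0,1],[-0.0015,0.0015,0.035,0,1],[-0.0015,0.0015,0.037,0,1],[-0.0015,0.0015,0.038,0,1]]'
python3 -c "
from h import *
s=monitor.sense();print(s['force'],s['torque'],s['ee_pos'])"
```

```text
time: 5.63
ee_pos: [617.3, 191.3, 105.5]
tool_rot: [0.0, 0.711, 0.704, 0.0]
force: [0.1, 0.2, -1.8]
gripper_width: 26.8
grip_force: 59.8
[ 0.113736    0.24637502 -1.75887609] [0.00031684 0.02597365 0.01921862] [617.27573624 191.3370832  105.47565901]
```

No contact force with the foot at about z 42, so it has entered the mouth. I'll go on gently.

```bash
python3 -m jog '[[0,0,0.002,0,1],[0,0,0.004,0,1],[0,0,0.006,0,1],[0,0,0.008,0,1]]'; python3 -c "
from h import *
s=monitor.sense();print(s['force'],s['torque'],s['ee_pos'])"
```

```text
time: 5.97
ee_pos: [617.2, 191.3, 97.4]
tool_rot: [0.0, 0.711, 0.704, 0.0]
force: [0.1, -0.3, -1.4]
gripper_width: 27.0
grip_force: 59.8
[ 0.11977309 -0.26526776 -1.39021634] [0.00061074 0.04902369 0.02818074] [617.23197863 191.30781432  97.41222041]
```

```bash
python3 -m jog '[[0,0,0.004,0,1],[0,0,0.008,0,1],[0,0,0.012,0,1],[0,0,0.015,0,1],[0,0,0.018,0,1],[0,0,0.02,0,1],[0,0,0.0215,0,1]]'; python3 -c "
from h import *
s=monitor.sense();print(s['force'],s['torque'],s['ee_pos'])"
```

```text
time: 6.55
ee_pos: [617.2, 191.3, 75.7]
tool_rot: [-0.0, 0.711, 0.704, -0.0]
force: [0.7, -0.5, -1.1]
gripper_width: 26.9
grip_force: 59.8
[ 0.74710687 -0.47082058 -1.11874233] [-0.00653861 -0.01194057 -0.07513896] [617.16091833 191.27366434  75.66820734]
```

```bash
python3 -m jog '[[0,0,0.0005,0,1],[0,0,0.001,0,1],[0,0,0.0015,0,1],[0,0,0.002,0,1],[0,0,0.002,0,1]]'; python3 -c "
from h import *
s=monitor.sense();print(s['force'],s['torque'],s['ee_pos'])"
```

```text
time: 6.97
ee_pos: [617.5, 191.4, 74.6]
tool_rot: [0.0, 0.711, 0.704, 0.0]
force: [-1.0, -0.1, 2.8]
gripper_width: 26.8
grip_force: 60.4
[-1.02840712 -0.12175738  2.80252749] [-0.00503109  0.23873636 -0.04979981] [617.45775805 191.39338821  74.63247078]
```

```bash
python3 -m jog '[[0,0,0.0005,0,1],[0,0,0.001,0,1],[0,0,0.001,0,1],[0,0,0.001,0,0.7],[0,0,0.001,0,0.4],[0,0,0.001,0,0.1],[0,0,0.001,0,0],[0,0,0.001,0,0],[0,0,0.001,0,0],[0,0,0.001,0,0],[0,0,0.001,0,0]]' && python3 -m jog '[[0,0,-0.01,0,0],[0,0,-0.03,0,0],[0,0,-0.06,0,0],[0,0,-0.09,0,0],[0,0,-0.12,0,0],[0,0,-0.15,0,0],[0,0,-0.15,0,0]]'; python3 -c "
from h import *
s=monitor.sense();print(s['force'],s['ee_pos'],s['tool_rot'],s['joint_positions'])
p,d=grab('scene','s4');Q=cloud('scene',d)
m=(abs(Q[...,0]-620)<40)&(abs(Q[...,1]-195)<40)&(Q[...,2]>50)&(Q[...,2]<150)
print(np.percentile(Q[m][:,2],[50,90,97,100]))
for lo in(50,62,86,98,113):
    q=Q[m&(Q[...,2]>lo)&(Q[...,2]<lo+12)];print(lo,q.mean(0))
"
```

```text
time: 7.88
ee_pos: [617.2, 191.3, 72.9]
tool_rot: [-0.0, 0.711, 0.704, -0.0]
force: [0.2, -0.6, -0.5]
gripper_width: 85.3
grip_force: 0.0
time: 8.47
ee_pos: [618.8, 191.7, 230.8]
tool_rot: [0.003, 0.711, 0.704, 0.004]
force: [0.8, -0.6, 1.0]
gripper_width: 85.3
grip_force: 0.0
[ 0.80413028 -0.57357329  1.04594335] [618.82221075 191.73752134 230.83289031] [0.00260203 0.71059539 0.70358261 0.00435097] [ 2.43947670e-01  5.01548788e-01  1.18142281e+00 -2.53574155e-05
  1.44848171e+00  2.53868366e-01]
[100.51078224 120.05429968 121.69648723 123.20951224]
50 [624.96560746 198.08530399  55.74222125]
62 [625.00118621 196.85486062  68.21135501]
86 [627.8223417  198.12599484  92.06450619]
98 [627.52521877 198.08329095 104.43571475]
113 [619.82321026 194.5988019  119.13571063]
```

The spindle's top now stands at z≈120, so it is home and released. On to the lid handle.

```bash
python3 -m jog '[[-0.02,-0.002,0,-0.02,0],[-0.055,-0.006,0,-0.04,0],[-0.09,-0.01,0,-0.06,0],[-0.13,-0.014,0,-0.08,0],[-0.17,-0.018,0,-0.1,0],[-0.21,-0.023,0,-0.12,0],[-0.25,-0.027,0,-0.146,0],[-0.29,-0.031,0,-0.146,0],[-0.33,-0.036,0,-0.146,0],[-0.36,-0.039,0,-0.146,0],[-0.38,-0.041,0,-0.146,0],[-0.387,-0.042,0,-0.146,0]]' && python3 -m jog '[[0,0,0,0,0],[0,0,0,0,0]]'
python3 - <<'E'
from h import *
s=monitor.sense();w,x,y,z=s['tool_rot'];print(s['ee_pos'],np.degrees(2*np.arctan2(y,x)),s['force'],s['gripper_width'])
z=np.load('pics/top0.npz');Q=cloud('top',z['d'])
m=((Q[...,2]>135)&(abs(Q[...,0]-570)<60)&(abs(Q[...,1]+194)<70)).astype(np.uint8)
g=cv2.cvtColor(z['p'],cv2.COLOR_RGB2GRAY);m2=((g<60)&(cv2.dilate(m,np.ones((5,5)))>0)).astype(np.uint8)
for k in(m,m2):
    c=max(cv2.findContours(k,0,1)[0],key=cv2.contourArea); r=cv2.minAreaRect(c);print(r,onz('top',*r[0],147))
    W=np.array([onz('top',*q,148)[:2] for q in c[:,0].astype(float)]).astype(np.float32);print(cv2.minAreaRect(W))
E
```

```text
time: 9.52
ee_pos: [570.4, -198.1, 222.3]
tool_rot: [-0.0, 0.659, 0.753, -0.0]
force: [-0.2, 0.1, -0.2]
gripper_width: 85.6
grip_force: 0.0
time: 9.68
ee_pos: [571.3, -194.6, 222.6]
tool_rot: [-0.0, 0.657, 0.754, -0.0]
force: [1.0, 0.9, 0.8]
gripper_width: 85.5
grip_force: 0.0
[ 571.27156626 -194.59105816  222.62678426] 97.7904465445327 [1.01473304 0.86873588 0.81272612] 85.45541699668016
((419.5152587890625, 245.0943145751953), (5.509442329406738, 45.38124465942383), 80.83765411376953) [ 568.83888614 -193.31072066  147.        ]
((568.7572631835938, -193.15267944335938), (12.231407165527344, 100.56287384033203), 7.590582847595215)
((419.0561828613281, 244.85104370117188), (4.937203884124756, 44.869300842285156), 80.90972137451172) [ 569.40893827 -192.31869451  147.        ]
((569.3297729492188, -192.18609619140625), (10.961873054504395, 99.5550765991211), 7.518453121185303)
```

```bash
python3 -m jog '[[0,0,0.02,0,0],[0,0,0.045,0,0],[0,0,0.07,0,0],[0,0,0.085,0,0],[0,0,0.095,0,0],[0,0,0.0995,0,0],[0,0,0.0995,0,0],[0,0,0.0995,0,0]]' && python3 -m jog '[[0,0,0,0,0.4],[0,0,0,0,0.7],[0,0,0,0,0.8],[0,0,0,0,1],[0,0,0,0,1],[0,0,0,0,1],[0,0,0,0,1],[0,0,0,0,1],[0,0,0,0,1],[0,0,0,0,1],[0,0,0,0,1],[0,0,0,0,1]]'; python3 -c "
from h import *
s=monitor.sense();print(s['force'],s['torque'],s['ee_pos'],s['gripper_width'])"
```

```text
time: 10.35
ee_pos: [571.8, -194.9, 124.4]
tool_rot: [0.001, 0.657, 0.754, 0.0]
force: [0.6, 0.1, 1.3]
gripper_width: 85.6
grip_force: 0.0
time: 11.35
ee_pos: [571.3, -195.2, 123.5]
tool_rot: [0.0, 0.657, 0.754, -0.0]
force: [1.1, 1.1, 0.1]
gripper_width: 0.1
grip_force: 0.0
[1.08831957 1.06384373 0.05591306] [0.02418454 0.00098837 0.00760453] [ 571.34198655 -195.24339436  123.47901114] 0.12865187038682593
```

The fingers closed on nothing (width 0). I'll look.

Run:
```python
from h import *
p,d=grab('scene','s5'); grab('top','t5')
b=cv2.resize(p[160:290,190:320],(600,600),interpolation=cv2.INTER_CUBIC)
cv2.imwrite('pics/c6.png',np.clip(b[:,:,::-1].astype(float)*2,0,255).astype(np.uint8))
```

```text
(no output)
```

View pics/c6.png

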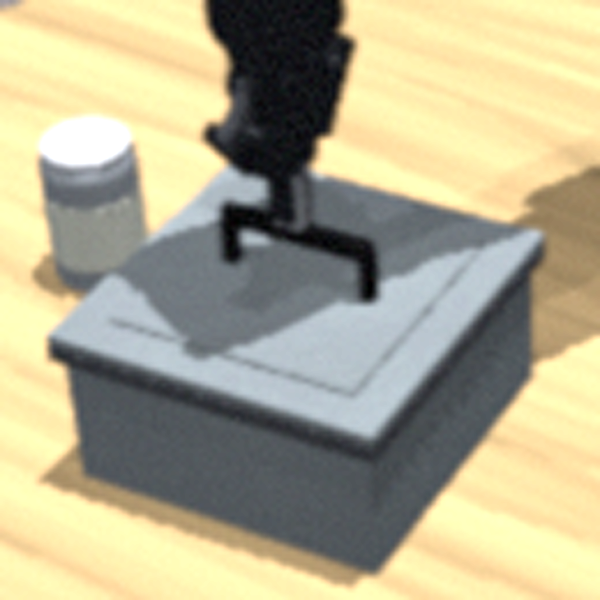

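Run:
```python
from h import *
z=np.load('pics/s5.npz');Q=cloud('scene',z['d'])
# column band through gripper tip: crop(295,200..250)
for v in range(190,218,1):
    print(v,[tuple(Q[v,u].round().astype(int)) if np.isfinite(Q[v,u,0]) else None for u in(248,251,254,256,258)])
s=monitor.sense();print(s['ee_pos'],s['joint_positions'])
```

```text
190 [(np.int64(589), np.int64(-192), np.int64(216)), (np.int64(589), np.int64(-182), np.int64(219)), (np.int64(583), np.int64(-178), np.int64(218)), (np.int64(567), np.int64(-185), np.int64(207)), (np.int64(556), np.int64(-188), np.int64(200))]
191 [(np.int64(581), np.int64(-200), np.int64(206)), (np.int64(582), np.int64(-189), np.int64(210)), (np.int64(575), np.int64(-185), np.int64(208)), (np.int64(567), np.int64(-186), np.int64(203)), (np.int64(558), np.int64(-186), np.int64(199))]
192 [(np.int64(605), np.int64(-179), np.int64(223)), None, (np.int64(574), np.int64(-186), np.int64(204)), (np.int64(568), np.int64(-185), np.int64(201)), (np.int64(558), np.int64(-187), np.int64(195))]
193 [(np.int64(607), np.int64(-177), np.int64(222)), (np.int64(579), np.int64(-192), np.int64(202)), (np.int64(572), np.int64(-188), np.int64(199)), (np.int64(568), np.int64(-185), np.int64(198)), (np.int64(329), np.int64(-380), np.int64(1))]
194 [(np.int64(606), np.int64(-179), np.int64(218)), (np.int64(584), np.int64(-189), np.int64(202)), (np.int64(576), np.int64(-185), np.int64(200)), (np.int64(570),
[... 5152 characters left out ...]
6), np.int64(111)), (np.int64(545), np.int64(-204), np.int64(108))]
216 [(np.int64(567), np.int64(-220), np.int64(112)), (np.int64(563), np.int64(-214), np.int64(112)), (np.int64(556), np.int64(-209), np.int64(110)), (np.int64(555), np.int64(-202), np.int64(112)), (np.int64(550), np.int64(-200), np.int64(110))]
217 [(np.int64(568), np.int64(-220), np.int64(109)), (np.int64(568), np.int64(-209), np.int64(113)), (np.int64(562), np.int64(-204), np.int64(112)), (np.int64(559), np.int64(-199), np.int64(112)), (np.int64(557), np.int64(-194), np.int64(113))]
[ 571.34359037 -195.25181746  123.49405017] [-3.89969333e-01  4.91742337e-01  1.44927279e+00  3.77455794e-05
  1.20057576e+00 -5.26013676e-01]
```

The picture and depth show the shut tips at (295,228) in the crop, just above the bar top (z≈150). The real tips therefore sit about 27 mm above the reported TCP, which also explains the high spindle grip. I'll open and go lower, watching the force.

```bash
python3 -m jog '[[0,0,-0.006,0,1],[0,0,-0.006,0,0.5],[0,0,-0.006,0,0],[0,0,-0.006,0,0],[0,0,-0.006,0,0],[0,0,-0.006,0,0],[0,0,-0.006,0,0],[0,0,0.005,0,0],[0,0,0.012,0,0],[0,0,0.016,0,0],[0,0,0.018,0,0],[0,0,0.018,0,0]]' && python3 -m jog '[[0,0,0.002,0,0],[0,0,0.004,0,0],[0,0,0.006,0,0],[0,0,0.007,0,0],[0,0,0.007,0,0]]'; python3 -c "
from h import *
p,d=grab('scene','s6');Q=cloud('scene',d)
s=monitor.sense();print(s['force'],s['ee_pos'],s['gripper_width'])
b=cv2.resize(p[160:290,190:320],(600,600),interpolation=cv2.INTER_CUBIC)
cv2.imwrite('pics/c7.png',np.clip(b[:,:,::-1].astype(float)*2,0,255).astype(np.uint8))"
```

```text
time: 12.45
ee_pos: [571.1, -195.2, 104.6]
tool_rot: [-0.001, 0.657, 0.754, -0.0]
force: [-0.3, -0.4, 0.4]
gripper_width: 85.1
grip_force: 0.0
time: 12.87
ee_pos: [571.3, -195.2, 98.3]
tool_rot: [-0.0, 0.657, 0.754, -0.0]
force: [-0.4, -0.2, 0.1]
gripper_width: 85.3
grip_force: 0.0
[-0.70092995  0.59151504  0.68446403] [ 571.31540569 -195.25531541   98.43910217] 85.44321658430214
```

View pics/c7.png

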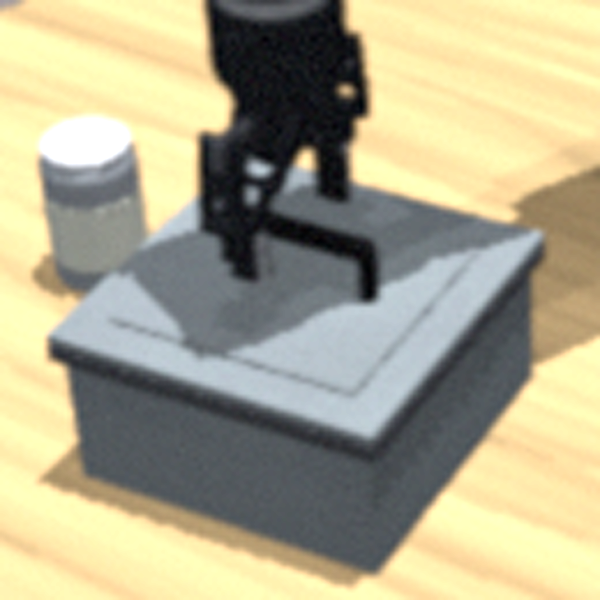

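The fingers now straddle the bar (near tip at (245,278), far tip at (335,195)) with no contact. I'll close.

```bash
python3 -m jog '[[0,0,0,0,0.3],[0,0,0,0,0.5],[0,0,0,0,0.6],[0,0,0,0,0.7],[0,0,0,0,0.7]]' && python3 -m jog '[[0,0,0,0,0.8],[0,0,0,0,0.9],[0,0,0,0,1],[0,0,0,0,1],[0,0,0,0,1],[0,0,0,0,1],[0,0,0,0,1]]';python3 -c "
from h import *
s=monitor.sense();print(s['force'],s['torque'],s['ee_pos'],s['gripper_width'],s['grip_force'])"
```

```text
time: 13.33
ee_pos: [571.4, -195.3, 98.6]
tool_rot: [0.0, 0.657, 0.754, 0.0]
force: [-0.3, 0.7, 0.6]
gripper_width: 26.4
grip_force: 0.0
time: 13.92
ee_pos: [571.2, -195.4, 98.7]
tool_rot: [-0.0, 0.657, 0.753, -0.0]
force: [-5.5, -0.0, 5.3]
gripper_width: 11.1
grip_force: 59.8
[-5.53111017 -0.00905811  5.25028262] [-0.01818569  0.87484203 -0.05583856] [ 571.18115156 -195.35643831   98.66663755] 11.127362707106544 59.80316698551178
```

```bash
python3 -m jog '[[0,-0.001,0,0,1],[0,-0.001,-0.0005,0,1],[0,-0.001,-0.001,0,1],[0,-0.001,-0.0015,0,1],[0,-0.001,-0.002,0,1],[0,-0.001,-0.0025,0,1],[0,-0.001,-0.003,0,1],[0,-0.001,-0.0035,0,1],[0,-0.001,-0.004,0,1]]';python3 -c "
from h import *
s=monitor.sense();print(s['force'],s['torque'],s['ee_pos'],s['gripper_width'],s['grip_force'])"
```

```text
time: 14.67
ee_pos: [570.2, -194.9, 100.7]
tool_rot: [-0.001, 0.657, 0.754, 0.0]
force: [5.6, -0.1, -13.7]
gripper_width: 10.6
grip_force: 58.3
[  5.60429955  -0.0953138  -13.6729701 ] [-0.0791586  -0.97195646 -0.09802432] [ 570.2062687  -194.85710114  100.66559064] 10.578773857687038 58.33644390106201
```

```bash
python3 -m jog '[[0,0.0005,-0.001,0,1],[0,0.0005,-0.002,0,1],[0,0.0005,-0.003,0,1],[0,0.0005,-0.004,0,1],[0,0.0005,-0.005,0,1],[0,0.0005,-0.006,0,1],[0,0.0005,-0.007,0,1],[0,0.0005,-0.008,0,1]]';python3 -c "
from h import *
s=monitor.sense();print(s['force'],s['torque'],s['ee_pos'],s['gripper_width'],s['grip_force'])"
```

```text
time: 15.33
ee_pos: [571.4, -195.5, 111.7]
tool_rot: [0.001, 0.657, 0.754, 0.0]
force: [-0.3, -0.2, -5.3]
gripper_width: 10.7
grip_force: 59.8
[-0.3323397  -0.19520578 -5.25561488] [0.01473141 0.01935116 0.05527455] [ 571.42970146 -195.52914263  111.73054309] 10.684432093618556 59.83189523220062
```

Free of the gasket: the force has dropped to the lid's weight alone. I'll raise it gently to +35 mm.

```bash
python3 -m jog '[[0,0,-0.002,0,1],[0,0,-0.005,0,1],[0,0,-0.008,0,1],[0,0,-0.011,0,1],[0,0,-0.014,0,1],[0,0,-0.017,0,1],[0,0,-0.02,0,1],[0,0,-0.022,0,1],[0,0,-0.022,0,1],[0,0,-0.022,0,1],[0,0,-0.022,0,1]]';python3 - <<'E'
from h import *
p,d=grab('scene','s8');Q=cloud('scene',d);z0=np.load('pics/scene0.npz');Q0=cloud('scene',z0['d'])
s=monitor.sense();print(s['force'],s['torque'],s['ee_pos'],s['gripper_width'])
for q0,h in((Q0,108),(Q,143)):
    m=(abs(q0[...,2]-h)<7)&(abs(q0[...,0]-565)<85)&(abs(q0[...,1]+195)<85); q=q0[m]
    A=np.c_[q[:,0]-570,q[:,1]+195,np.ones(len(q))]; r=np.linalg.lstsq(A,q[:,2],rcond=None)[0]; print(len(q),r)
m=(abs(Q[...,0]-620)<40)&(abs(Q[...,1]-195)<40)&(Q[...,2]>50)&(Q[...,2]<150); print('spindle top',np.percentile(Q[m][:,2],[90,97]))
b=cv2.resize(p[130:330,180:440],(780,600),interpolation=cv2.INTER_CUBIC)
cv2.imwrite('pics/c8.png',np.clip(b[:,:,::-1].astype(float)*1.7,0,255).astype(np.uint8))
E
```

```text
time: 16.25
ee_pos: [570.8, -195.3, 132.3]
tool_rot: [-0.0, 0.657, 0.754, -0.0]
force: [0.4, 0.6, -5.4]
gripper_width: 11.0
grip_force: 59.9
[ 0.42568898 -0.25871701 -5.96975689] [0.05395715 0.04284537 0.0137495 ] [ 570.74469161 -195.28715972  132.26548367] 10.632733392859963
2075 [ 3.66364700e-03 -1.22256144e-03  1.10255015e+02]
1924 [ 2.65360337e-03 -1.58774638e-03  1.43851293e+02]
spindle top [120.19973237 121.50300168]
```

View pics/c8.png

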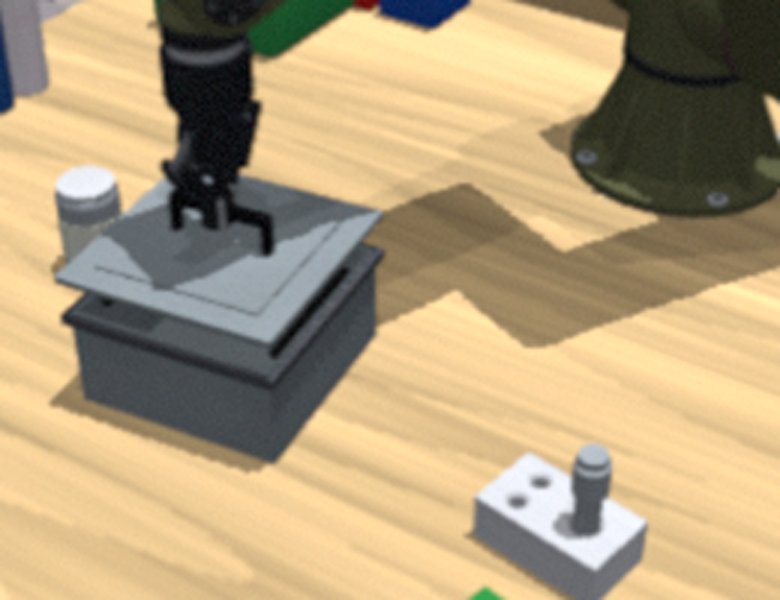

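The lid hangs level in the gripper (about (215,215)), 33.6 mm up over the tank. The spindle stands home in its bore at (590,490). I'll raise it 1 mm more, let it settle and hand in.

```bash
python3 -m jog '[[0,0,-0.001,0,1],[0,0,-0.0015,0,1],[0,0,-0.0015,0,1],[0,0,-0.0015,0,1],[0,0,-0.0015,0,1],[0,0,-0.0015,0,1]]' && python3 -c "
from h import *
print(workorder.close_job())"
```

```text
time: 16.8
ee_pos: [570.8, -195.3, 134.0]
tool_rot: [0.0, 0.657, 0.754, -0.0]
force: [0.4, -0.3, -4.8]
gripper_width: 10.8
grip_force: 59.8
the job is handed in; nothing more can be done
None
```

The job is handed in at 16.8 s: the spindle is home in the large bore and released, and the gripper still holds the lid level about 35 mm above shut; the hand-in call returned no verdict.

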